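# Fit the batch blade, number the containers, hang the blade back

## Robot

A 7-joint arm with a two-finger parallel gripper is mounted at the origin on a cart in front of the work surface, level with it; the furniture and walls round the work are solid. World frame = base frame: x ahead of the robot, y to its left, z up, the work surface at z = 0. Lengths are in mm, angles in rad, forces in N, time in s.
With the tool pointing down it reaches from about 400 to 875 mm from the base axis. Payload 6.5 kg.
Tool frame: the origin (TCP) lies on the centre line of the jaws, within the pads' length; the fingertips stand 8 mm ahead of it and the grasp point (between the pads) lies 11 mm behind it; z points along the fingers, y is the line along which they close (so a half turn about z gives the same grasp; the last joint's range is limited). The gripper opens to 85 mm and grips with 20 to 120 N. Pads are 22 mm wide; open, the fingers measure 114 mm over their backs; the gripper's body (76 mm by 85 mm) begins 54 mm behind the grasp point. The pads swing forward as they close: fully open they stand 13 mm farther back than shut.
Start: joints at [-1.17, 0.536, -0.004, 1.538, 0.003, 1.067, -0.071], TCP at [292.514, 580.453, 239.29] pointing down, gripper open.
Joint ranges: [-2.7, 2.7], [-0.37, 2.16], [-1.27, 1.26], [0.24, 2.4], [-1.31, 4.45], [0.19, 1.91], [-2.76, 2.76]. Speed limits (rad/s): [2.39, 2.39, 3.14, 3.14, 3.14, 3.14, 3.14].

## Interface

Orientations are given as a unit quaternion [x, y, z, w].
In Python, from station import monitor, cams, workorder gives the robot as it stands.
- The arm moves only by the tool move_arm, never from a script. Its argument "moves" is a list of rows, each a list of 7 numbers: the shift along the world's x, y, z in units of 25 mm (1.0 is 25 mm), then the turn, a rotation vector about the world's x, y, z in units of 8 degrees (1.0 is 8 degrees), then the closure, from 0 (fully open) to 1 (shut). A call has 1 to 20 rows; each row is the pose to reach, as a shift and turn from the pose commanded when the call began; what a row does not reach only later rows make up. A row lasts 1/8 s, in which the tool goes at most 62.5 mm and 10.7 degrees, less where a joint would pass 70% of its speed; a pose out of reach is approached as far as the arm can. A call with a gripper value outside its range is refused whole. The fingers move at their own pace and stop on an object; the grip force is fixed at half the most. Time passes only in rows, so rows that repeat a pose let the fingers close. It gives the time, the measured TCP pose, the force, the opening and the grip force at its end, in the units of the state.
- monitor.read_state(): the state, without advancing time (a new reading comes with each control period).
- cams.snapshot(name): name is "side" or "top"; returns a dict with "frame" (420x560x3 uint8, red, green, blue), "camera_matrix" (3x3 intrinsics, pixels), "view" (4x4, takes a point from world to camera coordinates). Camera axes: x right, y up, looking along -z (the intrinsics and any distortion apply to the point x, -y, -z); pixel columns grow to the right and rows downward; lengths in mm; the calibration is good to about 2 mm. A picture is of the moment at which its call begins. There is no depth.
- workorder.finish_job(): hands the job in; it is judged then, once.
The state is a dict: "t": time; "joint_pos": joint angles; "qvel": joint speeds; "tau": joint torques, N m; "position": TCP position; "orientation": TCP orientation; "ft_force": force on the tool from outside, world axes, zero at the start; "wrist_torque": the same for the moment, N m; "opening": finger opening in mm; "grip_force": force on a finger pad.
Only numpy, scipy, OpenCV 4.12 (cv2) and the standard library are available. Lean on these libraries where they do the work, as an engineer would, in place of code of your own. Each camera call takes 0.05 s, during which the arm holds its last target. There are 200 camera calls.

## Task

Number the containers on the stamp: lift the flat batch blade up and off its hook and push it down into the stamp's slot until its shoulder is fully home; it stays there while you stamp. Take the containers that are on the table, always in the order wax tin, paste pot, pale box, dark box (the number steps on with each stroke; some may be missing): hold each upright, press its underside, centred, down on the sprung pad until the pad is fully depressed, keep it there for half a second, and stand it upright and flat on the floor of the wooden tray. When all are numbered, draw the blade out and hang it back on its hook by its window, and leave the other things on the table where they are.

Things in the scene. Friction and masses are not known exactly. Their poses are not given: they have to be found in the camera images.
- stamp: fixed dark green numbering stamp, base 200 (own x) x 100 x 12 mm, origin under its centre. 50 mm to -x a steel pedestal (44 mm across, top 56 mm above the table) carries the sprung pad; 55 mm to +x stands a dark steel slot block 44 x 60 mm, top 58 mm above the table
- slot_mouth (a point): centre of the slot's mouth, on top of the slot block, 58 mm above the table. The upright slot is 8 mm along the stamp's x, 27 mm along its y, 43 mm deep, with a 3 mm chamfer; its axes are the stamp's
- pad_top (a point): centre of the top of the sprung round black pad (42 mm across), 78 mm above the table when up, 68 mm when fully depressed; it moves with the pad
- stamp_pad (a joint): travel of the pad in m: 0 up, 0.010 fully depressed. A spring of 750 N/m: 1.5 N at the top, 9 N at the bottom; it springs back when released
- hook_stand: fixed stand with round green foot (84 mm across) and steel post at its origin; a 7 mm thick peg leaves the post at 145 mm above the table (axis) and runs 55 mm along the stand's -x, where its end turns up by 7 mm (top of the end 156 mm above the table)
- hook_tip (a point): centre of the peg's upturned end, 60 mm along -x from the post, 152 mm above the table
- blade: loose 90 g batch blade, hanging upright on the peg 35 mm out from the post, its lower end 78 mm above the table. Origin: middle of its lower end; z up, x thickness, y width. Steel part 5 x 24 mm, 40 mm long; at 40 to 46 mm a brass shoulder 18 (x) x 40 (y) mm; above it a window and a wooden grip. Fits the slot either way round; when home its origin is 40 mm below slot_mouth
- blade_window (a point): centre of the blade's window (58 mm above its lower end), 20 mm wide, 24 mm high, through which the peg passes. Lift the blade 7 to 17 mm from where it hangs to clear the peg's upturned end, then draw it out along the stand's -x
- blade_grip (a point): centre of the blade's pale wooden grip, 14 (x) x 28 (y) x 32 mm high, 91 mm above the blade's lower end
- wax_tin: low round dark green tin, 60 mm across, 26 mm high, 60 g; origin: centre of its underside, z up. May be absent
- pot: white glazed round pot, about 63 mm across at its widest, 56 mm high, 140 g; origin: centre of its underside, z up. May be absent
- pale_box: small shut box of pale wood, 55 (own x) x 85 (y) x 22 mm, 60 g; origin: centre of its underside, z up. May be absent
- dark_box: small shut box of red-brown wood, 55 (own x) x 85 (y) x 22 mm, 60 g; origin: centre of its underside, z up. May be absent
- tray: fixed open wooden tray, 200 (own x) x 340 (y) mm, walls 6 mm thick and 18 mm high, floor 6 mm; origin: centre of its underside
- weight: bystander: 200 g brass weight with knob, 35 mm across, 54 mm high; origin under its centre
- punch: bystander: standing wooden punch, 26 mm across, 67 mm high; origin under its centre
Not all that is in view belongs to the job. Leave any orange or turquoise look-alike of the blade alone.

How it is judged (in metres and radians):
On the way, in this order (a step that is already met when the one before it is completed fails the run):
1. the blade is held, up and off its hook (contact force between the fingers and blade above 1 N and x of blade in the frame of hook_stand below -0.08 m and height (world z) of blade above 0.03 m), for 0.1 s.
2. the blade is fully home in the stamp's slot (z of blade in the frame of slot_mouth below -0.037 m and horizontal distance between blade and slot_mouth below 0.006 m and angle between blade's own z axis and vertical below 0.09 rad), for 0.3 s.
3. the held wax tin has pressed the pad fully down, centred, with the blade home (z of wax_tin in the frame of stamp below 0.0695 m and contact force between wax_tin and stamp_pad above 3 N and contact force between the fingers and wax_tin above 1 N and horizontal distance between wax_tin and pad_top below 0.012 m and angle between wax_tin's own z axis and vertical below 0.15 rad and z of wax_tin in the frame of blade above 0.045 m and distance between wax_tin and blade below 0.135 m), for 0.25 s.
4. the held paste pot has pressed the pad fully down, centred, with the blade home (z of pot in the frame of stamp below 0.0695 m and contact force between pot and stamp_pad above 3 N and contact force between the fingers and pot above 1 N and horizontal distance between pot and pad_top below 0.012 m and angle between pot's own z axis and vertical below 0.15 rad and z of pot in the frame of blade above 0.045 m and distance between pot and blade below 0.135 m), for 0.25 s.
5. the held pale box has pressed the pad fully down, centred, with the blade home (z of pale_box in the frame of stamp below 0.0695 m and contact force between pale_box and stamp_pad above 3 N and contact force between the fingers and pale_box above 1 N and horizontal distance between pale_box and pad_top below 0.012 m and angle between pale_box's own z axis and vertical below 0.15 rad and z of pale_box in the frame of blade above 0.045 m and distance between pale_box and blade below 0.135 m), for 0.25 s.
6. the held dark box has pressed the pad fully down, centred, with the blade home (z of dark_box in the frame of stamp below 0.0695 m and contact force between dark_box and stamp_pad above 3 N and contact force between the fingers and dark_box above 1 N and horizontal distance between dark_box and pad_top below 0.012 m and angle between dark_box's own z axis and vertical below 0.15 rad and z of dark_box in the frame of blade above 0.045 m and distance between dark_box and blade below 0.135 m), for 0.25 s.
At the end, for the whole second after the job is handed in: Blade at rest hanging by its window on the peg (origin 70 to 86 mm above the table, 10 to 60 mm out from the post, within 15 mm sideways); pad up (under 2 mm); every container present at rest in the tray, within 80 mm (x) and 150 mm (y) of its middle, flat on its floor (tilt under 0.1 rad) (contact force between blade and hook_stand above 0.3 N and x of blade in the frame of hook_stand between -0.06 and -0.01 m and y of blade in the frame of hook_stand between -0.015 and 0.015 m and z of blade in the frame of hook_stand between 0.07 and 0.086 m and linear speed of blade below 0.03 m/s and value of joint stamp_pad below 0.002 m and x of wax_tin in the frame of tray between -0.08 and 0.08 m and y of wax_tin in the frame of tray between -0.15 and 0.15 m and z of each of wax_tin, pot, pale_box, dark_box in the frame of tray below 0.015 m and angle between each of wax_tin, pot, pale_box, dark_box's own z axis and vertical below 0.1 rad and linear speed of each of wax_tin, pot, pale_box, dark_box below 0.02 m/s and x of pot in the frame of tray between -0.08 and 0.08 m and y of pot in the frame of tray between -0.15 and 0.15 m and x of pale_box in the frame of tray between -0.08 and 0.08 m and y of pale_box in the frame of tray between -0.15 and 0.15 m and x of dark_box in the frame of tray between -0.08 and 0.08 m and y of dark_box in the frame of tray between -0.15 and 0.15 m); the robot touches nothing.
It fails at once if the weight is moved by more than 40 mm (distance of weight from where it was at the start of the episode above 0.04 m).
It fails at once if the wooden punch is moved by more than 40 mm (distance of punch from where it was at the start of the episode above 0.04 m).
Of wax_tin, pot, pale_box, dark_box only 2 to 3 are there at a start; the rules pass over those that are not, and their reading is None.
At some moment in a run one of wax_tin, pot, pale_box, dark_box may be knocked a few centimetres aside while the robot is not near it.
It also fails if it takes over 210 s, if anything falls off the work surface, if the arm or the gripper's body presses on something with over 40 N, if the wrist force passes 120 N, or if a joint passes its speed limit or range.

## Working session

There is one attempt and no reset: what is moved stays moved. The work goes in short steps, Python scripts to look and compute and a tool call to move; the robot and the scene stay as the last step left them, time stands still between calls to the robot, and variables do not carry over. Pictures are saved under pics/ and viewed, at most 14 in all, crops included, and the job is handed in when it is done.

Besides the shell and the picture viewer there is one more tool, called after "Request:" in YAML: its name, and indented under it one key for each argument. move_arm: Moves the arm, as the interface text tells. Its arguments: {"type":"object","properties":{"moves":{"type":"array","items":{"type":"array","items":{"type":"number"}}}},"required":["moves"]}

```bash
mkdir -p pics; cat > h.py <<'E'
import numpy as np, cv2
from station import monitor, cams, workorder
def snap(n,name=None):
    s=cams.snapshot(n)
    if name: cv2.imwrite('pics/'+name+'.png',s['frame'][:,:,::-1])
    return s
def proj(s,p):
    p=np.atleast_2d(p); c=(s['view']@np.c_[p,np.ones(len(p))].T)[:3]
    q=s['camera_matrix']@(c*np.array([[1],[-1],[-1]])); return (q[:2]/q[2]).T
def ray(s,uv):
    d=np.linalg.inv(s['camera_matrix'])@np.array([uv[0],uv[1],1.]); d=d*[1,-1,-1]
    R=s['view'][:3,:3]; t=s['view'][:3,3]; return -R.T@t, R.T@d
def onz(s,uv,z):
    o,d=ray(s,uv); return o+d*(z-o[2])/d[2]
E
python3 - <<'E'
from h import *
a=snap('top','top0');b=snap('side','side0')
print(a['camera_matrix'],ray(a,(280,210)),ray(b,(280,210)),b['camera_matrix'],[k for k in a if k not in('frame','view','camera_matrix')])
print(monitor.read_state())
E
```

```text
[[447.27831566   0.         283.87198482]
 [  0.         447.27831566 206.12240583]
 [  0.           0.           1.        ]] (array([ 531.7866583 ,   90.04998697, 1311.01194534]), array([ 0.04652374,  0.02005925, -0.9987909 ])) (array([ 278.5568742 , 1204.76686502,  649.01481234]), array([ 0.24956632, -0.87583908, -0.41352722])) [[523.48043095   0.         271.13964178]
 [  0.         523.48043095 204.87843705]
 [  0.           0.           1.        ]] []
{'t': 0.1, 'joint_pos': array([-1.17018393,  0.53713051, -0.00443003,  1.53879722,  0.00259957,
        1.0673346 , -0.07119886]), 'qvel': array([-7.25810068e-04, -1.06344102e-03, -7.16473635e-04, -3.39034754e-03,
       -3.83804314e-05,  3.55957491e-04, -6.34266862e-05]), 'tau': array([ 2.22862669e-03, -5.84565604e+01,  1.05130691e+00, -2.59775841e+01,
        1.25021482e-02,  4.65038422e-03,  2.62135751e-05]), 'position': array([292.28197649, 579.92265153, 238.46587632]), 'orientation': array([ 2.31260842e-01,  9.72891428e-01, -8.21713930e-04, -1.30287647e-04]), 'ft_force': array([-0.44619725, -0.29122707, -0.2445603 ]), 'wrist_torque': array([-0.03818633, -0.02463398, -0.02288888]), 'grip_force': 0.0, 'opening': 85.30038350145533}
```

View pictures.

View pics/top0.png

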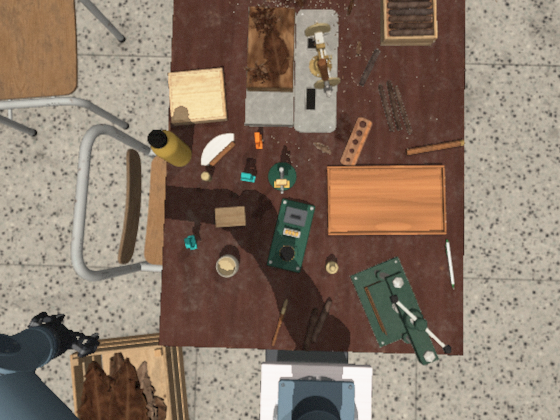

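View pics/side0.png

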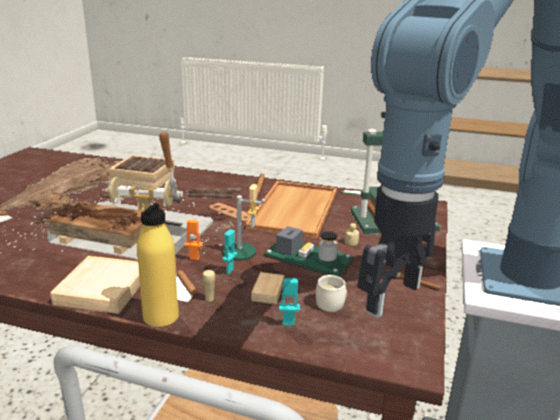

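```bash
python3 - <<'E'
from h import *
a=cv2.imread('pics/top0.png');b=cv2.imread('pics/side0.png')
cv2.imwrite('pics/tc.png',cv2.resize(a[140:285,180:345],None,fx=4,fy=4,interpolation=cv2.INTER_CUBIC))
cv2.imwrite('pics/sc.png',cv2.resize(b[175:330,170:365],None,fx=3.8,fy=3.8,interpolation=cv2.INTER_CUBIC))
E
```

```text
(no output)
```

View pics/tc.png

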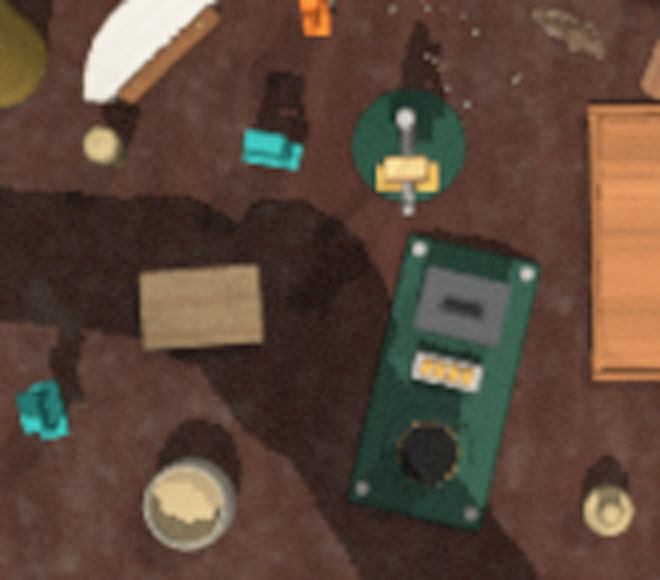

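View pics/sc.png

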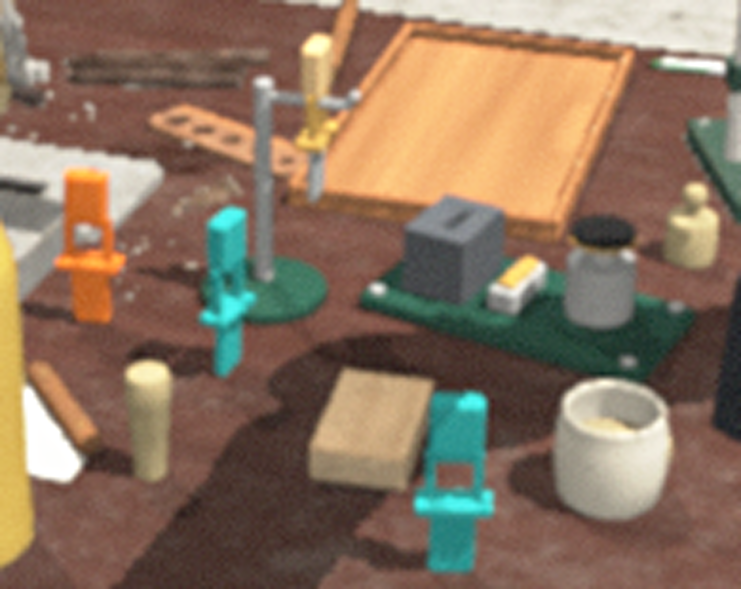

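```bash
cat >> h.py <<'E'
def tri(*pts):
    A=0;B=0
    for s,uv in pts:
        o,d=ray(s,uv); d=d/np.linalg.norm(d); P=np.eye(3)-np.outer(d,d); A=A+P; B=B+P@o
    x=np.linalg.solve(A,B); return x,[np.round(proj(s,x)[0]-uv,1) for s,uv in pts]
def blob(m,win,near=None):
    u0,v0,u1,v1=win; z=np.zeros_like(m,np.uint8); z[v0:v1,u0:u1]=m[v0:v1,u0:u1]
    cs=cv2.findContours(z,cv2.RETR_EXTERNAL,cv2.CHAIN_APPROX_NONE)[0]
    return max(cs,key=cv2.contourArea) if cs else None
E
python3 - <<'E'
from h import *
np.set_printoptions(precision=1,suppress=True)
a=snap('top');b=snap('side')
H=cv2.cvtColor(a['frame'],cv2.COLOR_RGB2HSV).astype(int); h,s,v=H[...,0],H[...,1],H[...,2]
for p in [(230,217),(287,253),(297,212),(295,216),(310,230),(227,275),(227,266),(281,181),(206,176),(332,268),(387,200),(270,217),(240,250),(283,195)]: print(p,H[p[1],p[0]],end=' ')
print()
def rep(n,m,win,z):
    c=blob(m,win); 
    if c is None: print(n,None); return
    mo=cv2.moments(c); uv=(mo['m10']/mo['m00'],mo['m01']/mo['m00'])
    r=cv2.minAreaRect(c); bp=np.array([onz(a,p,z)[:2] for p in cv2.boxPoints(r)])
    print(n,np.round(uv,1),onz(a,uv,z)[:2],'size',np.linalg.norm(bp[1]-bp[0]),np.linalg.norm(bp[2]-bp[1]),'rectc',bp.mean(0),'angs',np.degrees(np.arctan2(*(bp[1]-bp[0])[::-1])),np.degrees(np.arctan2(*(bp[2]-bp[1])[::-1])))
rep('box',(v>90),(205,198,255,238),22)
rep('pot',(v>100),(205,245,250,290),40)
rep('foot',(h>60)&(h<95)&(s>90),(265,155,305,195),6)
rep('stamp',(h>60)&(h<95)&(s>90),(262,195,320,275),12)
rep('block',(s<45)&(v>80)&(v<150),(280,200,310,229),58)
rep('pad',(v<45),(275,240,300,268),78)
rep('tray',(h<15)&(s>100)&(v>130),(322,160,450,240),18)
rep('grip',(h>12)&(h<25)&(v>150)&(s>60),(265,172,300,192),185)
for n,z,uv in [('slot',58,(295.6,216.4)),('pad',78,(287.1,253.1)),('posttop',152,(281.1,169.4)),('tip',156,(281.9,192.6)),('griptop',185,(281.6,181.2))]: 
    p=onz(a,uv,z); print(n,p,'side px',proj(b,p))
for n,ua,ub in [('post',(281.1,169.4),(239.2,197.4)),('tip',(281.9,192.6),(263.2,200.3)),('grip',(281.6,181.2),(253.3,185.5)),('pad',(287.1,253.1),(328.8,236)),('slot',(295.6,216.4),(290.5,232.5)),('weight',(332,266),(352.6,225)),('punch',(205.5,176),(208.8,273))]:
    print(n,*tri((a,ua),(b,ub)))
E
```

```text
(230, 217) [ 16 101 166] (287, 253) [ 0 20 39] (297, 212) [105   5 107] (295, 216) [113  20  51] (310, 230) [13 94 84] (227, 275) [ 18  59 156] (227, 266) [ 19  84 225] (281, 181) [ 20 105 237] (206, 176) [ 21  89 223] (332, 268) [ 21  87 225] (387, 200) [ 12 151 193] (270, 217) [  9 130  55] (240, 250) [  9 113  95] (283, 195) [  8 123  89] 
box [229.8 216.3] [569.3 260.3] size 88.40588827730419 57.64476623282782 rectc [569.3 260.5] angs -84.71782798353642 -174.4098632316502
pot [226.7 266.1] [427.7 261.4] size 63.16421366746173 61.888683859143434 rectc [426.9 261.4] angs -61.72663098005138 -151.27608989484324
foot [282.  172.9] [701.6 113.6] size 76.40323711232689 67.83712568158303 rectc [697.  113.6] angs -88.35271035981235 -178.34451100448564
stamp [292.2 230.9] [532.7  78.8] size 196.09233549686408 96.5075527188422 rectc [520.5  83.2] angs -11.316276410881827 -101.42657143470252
block [295.  216.2] [574.1  72.6] size 45.577059941533115 60.50807897308265 rectc [574.2  72.4] angs -12.299480760442028 -102.3550499012914
pad [286.1 253.5] [470.2  94.4] size 40.71032865780115 34.86232
[... 367 characters left out ...]
  71.   58. ] side px [[290.2 231.8]]
pad [471.4  91.7  78. ] side px [[329.1 234.6]]
posttop [691.8 113.7 152. ] side px [[239.6 197.2]]
tip [630.8 109.7 156. ] side px [[264.1 198.5]]
griptop [657.3 110.9 185. ] side px [[253.6 186. ]]
post [692.3 113.9 151.4] [array([-0.1, -0.2]), array([0.2, 0. ])]
tip [632.1 110.  151.1] [array([-0.1, -0.3]), array([0.4, 0. ])]
grip [657.5 111.  186.1] [array([-0. , -0.2]), array([0.2, 0. ])]
pad [471.6  91.8  74.1] [array([-0. , -0.1]), array([0.2, 0. ])]
slot [573.1  70.8  56.2] [array([0. , 0.2]), array([-0.2, -0. ])]
weight [435.8 -35.3  50.8] [array([0.1, 0.8]), array([-0.9,  0. ])]
punch [680.3 327.6  64.2] [array([-0.1, -0.4]), array([0.6, 0.1])]
```

Request:
move_arm:
  moves:
    - [3,-4,1,0,0,0.75,0]
    - [6,-8,1,0,0,1.5,0]
    - [9,-12,1,0,0,2.25,0]
    - [12,-16,1,0,0,3,0]
    - [14.58,-18.77,1,0,0,3.75,0.2]
    - [14.58,-18.77,1,0,0,3.75,0.3]
    - [14.58,-18.77,1,0,0,3.75,0.3]
    - [14.58,-18.77,1,0,0,3.75,0.3]
    - [14.58,-18.77,1,0,0,3.75,0.3]
    - [14.58,-18.77,1,0,0,3.75,0.3]
    - [14.58,-18.77,1,0,0,3.75,0.3]
    - [14.58,-18.77,1,0,0,3.75,0.3]
    - [14.58,-18.77,1,0,0,3.75,0.3]
    - [14.58,-18.77,1,0,0,3.75,0.3]

```text
t: 1.95
position: [656.6, 112.4, 264.4]
orientation: [-0.029, 1.0, 0.0, -0.0]
ft_force: [-0.0, 0.4, -0.8]
opening: 59.7
grip_force: 0.0
```

Request:
move_arm:
  moves:
    - [0,-0.04,-1,0,0,0,0.3]
    - [0,-0.04,-2,0,0,0,0.3]
    - [0.01,-0.04,-3,0,0,0,0.3]
    - [0.01,-0.04,-4,0,0,0,0.3]
    - [0.01,-0.04,-4.16,0,0,0,0.3]
    - [0.01,-0.04,-4.16,0,0,0,0.3]
    - [0.01,-0.04,-4.16,0,0,0,0.3]

```text
t: 2.82
position: [658.1, 110.5, 161.7]
orientation: [-0.028, 1.0, 0.0, 0.001]
ft_force: [0.8, 0.1, -0.9]
opening: 59.7
grip_force: 0.0
```

```bash
python3 - <<'E'
from h import *
b=snap('side'); f=b['frame'][:,:,::-1]
cv2.imwrite('pics/s1.png',cv2.resize(f[120:260,180:320],None,fx=4,fy=4,interpolation=cv2.INTER_CUBIC))
E
```

```text
(no output)
```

View pics/s1.png

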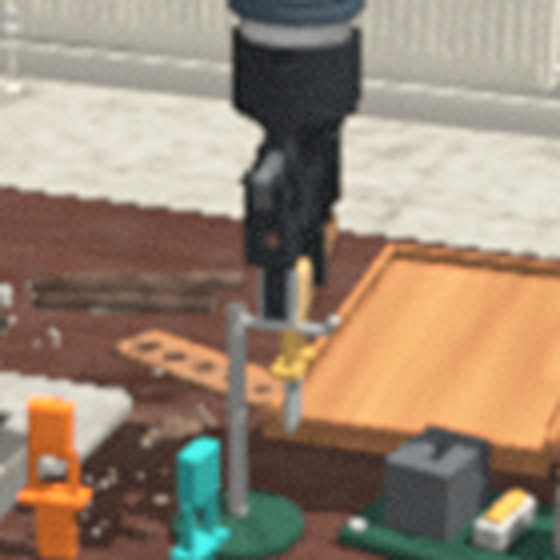

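```bash
python3 - <<'E'
from h import *
b=snap('side')
print(proj(b,[[658,140,154],[658,147,154],[669,140,154],[647,140,154],[658,111,169],[658,111,185]]))
E
```

```text
[[249.14882269 202.46057673]
 [248.14227848 203.58644596]
 [244.75755099 201.82072161]
 [253.56107111 203.10348839]
 [253.24932744 192.14671001]
 [253.2868949  185.93406403]]
```

Request:
move_arm:
  moves:
    - [0,0,0,0,0,0,0.6]
    - [0,0,0,0,0,0,0.8]
    - [0,0,0,0,0,0,1]
    - [0,0,0,0,0,0,1]
    - [0,0,0,0,0,0,1]
    - [0,0,0,0,0,0,1]
    - [0,0,0,0,0,0,1]

```text
t: 3.8
position: [657.9, 110.9, 161.1]
orientation: [-0.029, 1.0, 0.001, 0.001]
ft_force: [0.4, 0.6, 6.3]
opening: 27.5
grip_force: 60.9
```

Request:
move_arm:
  moves:
    - [0,0,0.25,0,0,0,1]
    - [0,0,0.5,0,0,0,1]
    - [0,0,0.5,0,0,0,1]
    - [0,0,0.5,0,0,0,1]

```text
t: 4.3
position: [657.1, 110.0, 172.6]
orientation: [-0.028, 1.0, -0.0, -0.0]
ft_force: [-0.0, -0.0, -1.7]
opening: 26.9
grip_force: 60.5
```

```bash
python3 - <<'E'
from h import *
b=snap('side'); f=b['frame'][:,:,::-1]
cv2.imwrite('pics/s2.png',cv2.resize(f[170:250,220:310],None,fx=7,fy=7,interpolation=cv2.INTER_CUBIC))
E
```

```text
(no output)
```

View pics/s2.png

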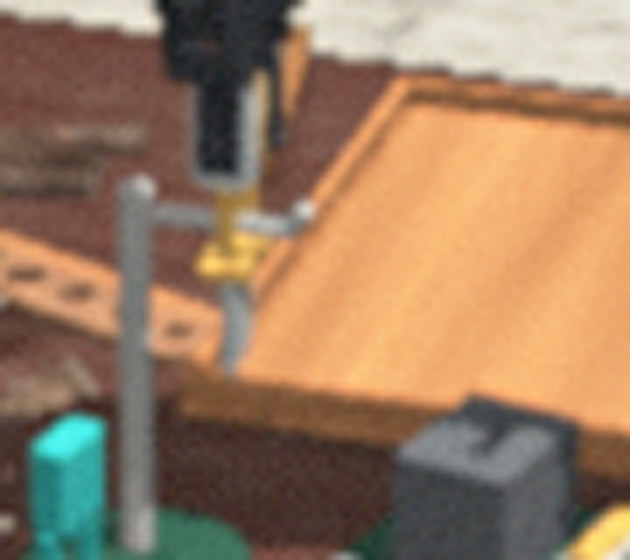

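Request:
move_arm:
  moves:
    - [-0.5,-0.03,0,0,0,0,1]
    - [-1,-0.06,0,0,0,0,1]
    - [-1.5,-0.1,0,0,0,0,1]
    - [-2,-0.13,0,0,0,0,1]
    - [-2.5,-0.16,0,0,0,0,1]
    - [-3,-0.2,0,0,0,0,1]
    - [-3.2,-0.2,0,0,0,0,1]
    - [-3.34,-0.6,0,0,0,-0.5,1]
    - [-3.34,-1,0,0,0,-1,1]
    - [-3.34,-1.54,0,0,0,-1.5,1]
    - [-3.34,-1.54,0,0,0,-1.85,1]
    - [-3.34,-1.54,-0.6,0,0,-1.85,1]
    - [-3.34,-1.54,-0.6,0,0,-1.85,1]
    - [-3.34,-1.54,-0.6,0,0,-1.85,1]

```text
t: 6.1
position: [573.6, 71.8, 157.4]
orientation: [0.1, 0.995, -0.0, -0.0]
ft_force: [1.0, 0.3, -0.6]
opening: 27.0
grip_force: 60.5
```

```bash
python3 - <<'E'
from h import *
b=snap('side'); f=b['frame'][:,:,::-1]; print(monitor.read_state()['position'])
cv2.imwrite('pics/s3.png',cv2.resize(f[170:260,240:340],None,fx=6.5,fy=6.5,interpolation=cv2.INTER_CUBIC))
E
```

```text
[573.82827744  71.75385612 157.71748686]
```

View pics/s3.png

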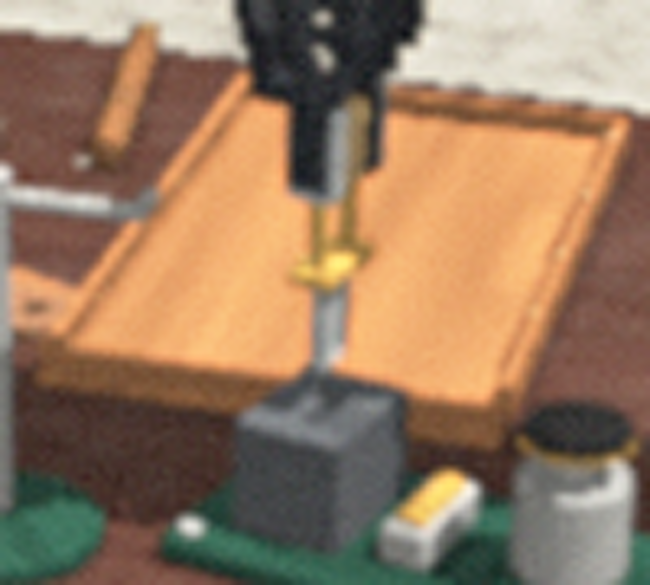

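```bash
python3 - <<'E'
from h import *
b=snap('side')
for z in (74.5,58,120.5,114.5): print(z,(proj(b,[[573.7,71.5,z]])-[240,170])*6.5, (proj(b,[[576.7,71.5,z]])-[240,170])*6.5)
f=b['frame'].astype(int); print(f[222:232,283:298].sum(2)//3)
E
```

```text
74.5 [[326.82101083 364.03171545]] [[319.2749664 362.8620444]]
58 [[325.35302315 402.53430594]] [[317.84636298 401.34705165]]
120.5 [[330.99425466 254.57528007]] [[323.33619843 253.45691423]]
114.5 [[330.44306437 269.03197793]] [[322.79980649 267.90672399]]
[[175 178 176 175 153 133 148 170 162 162 167 181 183 186 184]
 [174 177 176 169 149 133 145 167 175 180 179 186 185 182 183]
 [176 176 176 171 149 136 154 167 182 191 182 185 185 185 185]
 [180 179 178 167 145 141 156 167 185 188 187 187 186 185 185]
 [179 174 170 143 125 126 140 146 157 175 179 182 186 185 180]
 [160 157 141 109  92 100 104 106 114 131 142 152 160 172 177]
 [114 117 100  86  78  80  82  74  84  85  93 101 113 127 133]
 [ 85  81  78  79  76  81  69  73  67  68  72  69  80  83  86]
 [ 77  76  80  85 100 100  77  64  69  70  80  82  79  86  86]
 [ 78  78  87 108 128 119  98  73  65  76  96 111 116 119 115]]
```

Request:
move_arm:
  moves:
    - [0,0,-0.4,0,0,0,1]
    - [0,0,-0.6,0,0,0,1]
    - [0,0,-0.8,0,0,0,1]
    - [0,0,-0.9,0,0,0,1]
    - [0,0,-1,0,0,0,1]
    - [0,0,-1,0,0,0,1]

```text
t: 6.95
position: [573.7, 71.7, 132.7]
orientation: [0.101, 0.995, -0.0, -0.0]
ft_force: [0.5, -0.7, -0.5]
opening: 27.1
grip_force: 60.5
```

Request:
move_arm:
  moves:
    - [0,0,-0.3,0,0,0,1]
    - [0,0,-0.6,0,0,0,1]
    - [0,0,-0.9,0,0,0,1]
    - [0,0,-1.1,0,0,0,1]
    - [0,0,-1.2,0,0,0,1]
    - [0,0,-1.3,0,0,0,1]
    - [0,0,-1.3,0,0,0,1]

```text
t: 7.82
position: [573.9, 71.7, 100.9]
orientation: [0.101, 0.995, 0.0, 0.0]
ft_force: [-1.9, 0.5, 4.4]
opening: 27.4
grip_force: 61.1
```

Request:
move_arm:
  moves:
    - [0,0,-0.06,0,0,0,1]
    - [0,0,-0.1,0,0,0,1]
    - [0,0,-0.1,0,0,0,1]
    - [0,0,-0.1,0,0,0,1]

```text
t: 8.32
position: [574.1, 71.7, 100.8]
orientation: [0.101, 0.995, 0.0, 0.0]
ft_force: [-9.8, -1.5, 27.9]
opening: 27.3
grip_force: 64.7
```

Request:
move_arm:
  moves:
    - [0,0,0.1,0,0,0,1]
    - [0,0,0.1,0,0,0,1]
    - [0,0,0.1,0,0,0,0.4]
    - [0,0,0.1,0,0,0,0.3]
    - [0,0,0.1,0,0,0,0.3]
    - [0,0,1,0,0,0,0.3]
    - [0,0,3,0,0,0,0.3]
    - [0,0,5,0,0,0,0.1]
    - [0,1.5,6,0,0,0,0]
    - [-1.5,3.5,6,0,0,0,0]
    - [-3,4,6,0,0,0,0]
    - [-3,4,6,0,0,0,0]
    - [-3,4,6,0,0,0,0]

```text
t: 9.95
position: [499.5, 171.1, 248.0]
orientation: [0.101, 0.995, -0.0, 0.0]
ft_force: [0.6, 0.2, 0.6]
opening: 85.3
grip_force: 0.0
```

```bash
python3 - <<'E'
from h import *
np.set_printoptions(precision=1,suppress=True)
a=snap('top','t4');b=snap('side'); f=b['frame'][:,:,::-1]
cv2.imwrite('pics/s4.png',cv2.resize(f[170:320,210:400],None,fx=4,fy=4,interpolation=cv2.INTER_CUBIC))
H=cv2.cvtColor(a['frame'],cv2.COLOR_RGB2HSV).astype(int); v=H[...,2]
for n,w,z in [('box',(205,198,255,238),22),('pot',(205,245,250,290),40)]:
    c=blob(v>100,w); r=cv2.minAreaRect(c); m=cv2.moments(c); print(n,m['m10']/m['m00'],m['m01']/m['m00'],r,onz(a,r[0],z))
E
```

```text
box 228.7808988764045 215.76029962546818 ((229.70050048828125, 216.30709838867188), (20.234161376953125, 30.849971771240234), 85.91438293457031) [569.3 260.5  22. ]
pot 230.4921080791867 270.7875869448903 ((227.0, 267.0), (44.0, 44.0), 90.0) [425.2 260.5  40. ]
```

View pics/t4.png

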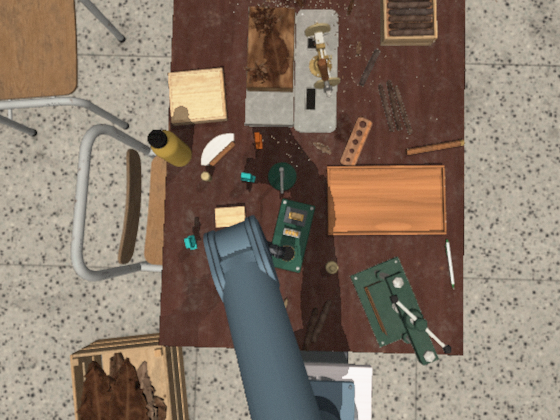

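View pics/s4.png

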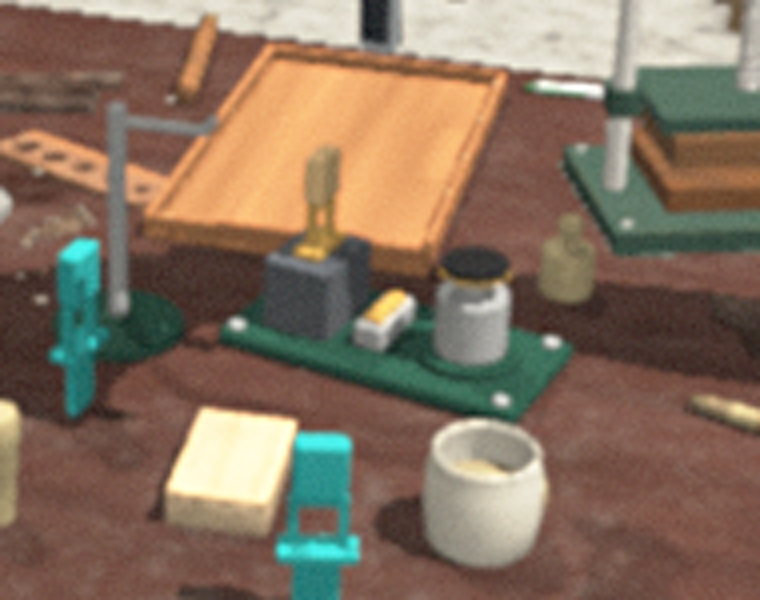

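```bash
python3 - <<'E'
from h import *
b=snap('side'); H=cv2.cvtColor(b['frame'],cv2.COLOR_RGB2HSV).astype(int)
print(H[280,330],H[300,330],H[300,305])
c=blob((H[...,1]<75)&(H[...,2]>90),(300,265,360,320)); r=cv2.boundingRect(c);print(r)
for x in (425,427,429): print(x,proj(b,[[x,261.4,28],[x,261.4,56],[x,261.4,0]]))
E
```

```text
[ 18  36 158] [ 21  32 186] [ 9 96 74]
(315, 274, 32, 38)
425 [[332.85536562 293.11076596]
 [333.74691035 281.88192033]
 [331.98176083 304.11366134]]
427 [[331.93120832 292.93856001]
 [332.81283755 281.71337615]
 [331.0673111  303.93797431]]
429 [[331.00793517 292.7665188 ]
 [331.87966756 281.54499487]
 [330.15372744 303.76245368]]
```

Request:
move_arm:
  moves:
    - [-1,1.2,0,0,0,0,0]
    - [-2,2.5,0,0,0,0,0]
    - [-2.86,3.61,0,0,0,0,0]
    - [-2.86,3.61,-1.5,0,0,0,0]
    - [-2.86,3.61,-3,0,0,0,0]
    - [-2.86,3.61,-5,0,0,0,0]
    - [-2.86,3.61,-5.5,0,0,0,0]
    - [-2.86,3.61,-5.5,0,0,0,0]

```text
t: 11.1
position: [427.7, 261.7, 110.3]
orientation: [0.101, 0.995, -0.0, -0.0]
ft_force: [0.3, -0.1, 0.5]
opening: 85.5
grip_force: 0.0
```

Fingertips stand about 45 mm above the rim, so I check that both fingers will straddle the pot.

```bash
python3 - <<'E'
from h import *
b=snap('side'); f=b['frame'][:,:,::-1]
cv2.imwrite('pics/s5.png',cv2.resize(f[200:330,250:420],None,fx=4,fy=4,interpolation=cv2.INTER_CUBIC))
H=cv2.cvtColor(b['frame'],cv2.COLOR_RGB2HSV).astype(int)
c=blob((H[...,1]<75)&(H[...,2]>90),(300,265,360,320)); r=cv2.boundingRect(c);print(r)
E
```

```text
(315, 274, 32, 38)
```

View pics/s5.png

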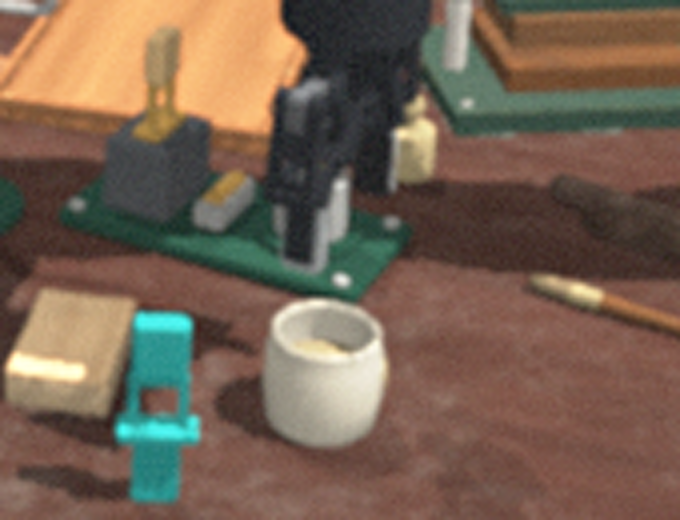

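Request:
move_arm:
  moves:
    - [0,0,-1,0,0,0,0]
    - [0,0,-2,0,0,0,0]
    - [0,0,-3,0,0,0,0]
    - [0,0,-3.4,0,0,0,0]
    - [0,0,-3.6,0,0,0,0]
    - [0,0,-3.6,0,0,0,0]
    - [0,0,-3.6,0,0,0,0.2]
    - [0,0,-3.6,0,0,0,0.3]
    - [0,0,-3.6,0,0,0,0.5]
    - [0,0,-3.6,0,0,0,0.7]
    - [0,0,-3.6,0,0,0,0.7]
    - [0,0,-3.6,0,0,0,0.7]

```text
t: 12.65
position: [427.9, 262.6, 21.6]
orientation: [0.1, 0.995, 0.001, 0.001]
ft_force: [-2.5, 0.3, 10.6]
opening: 60.2
grip_force: 62.3
```

Request:
move_arm:
  moves:
    - [0,0,0.5,0,0,0,0.7]
    - [0,0,1.5,0,0,0,0.7]
    - [0,0,3,0,0,0,0.7]
    - [0.2,-0.8,4.2,0,0,0,0.7]
    - [0.6,-2.3,4.2,0,0,0,0.7]
    - [1,-4,4.2,0,0,0,0.7]
    - [1.4,-5.5,4.2,0,0,0,0.7]
    - [1.72,-6.5,4.2,0,0,0,0.7]
    - [1.72,-6.8,4.2,0,0,0,0.7]
    - [1.72,-6.81,4,0,0,0,0.7]
    - [1.72,-6.81,4,0,0,0,0.7]
    - [1.72,-6.81,4,0,0,0,0.7]

```text
t: 14.15
position: [469.9, 92.8, 120.2]
orientation: [0.1, 0.995, 0.0, -0.0]
ft_force: [-1.2, 0.1, -1.8]
opening: 60.2
grip_force: 66.0
```

```bash
python3 - <<'E'
from h import *
b=snap('side'); f=b['frame'][:,:,::-1]
cv2.imwrite('pics/s6.png',cv2.resize(f[170:290,250:400],None,fx=5,fy=5,interpolation=cv2.INTER_CUBIC))
z=122-21.6
print((proj(b,[[471,92.3,z],[471,92.3,z+56],[471,92.3,78]])-[250,170])*5)
E
```

```text
[[399.32972557 281.58200016]
 [407.0975132  174.07122226]
 [396.30117716 323.49890244]]
```

View pics/s6.png

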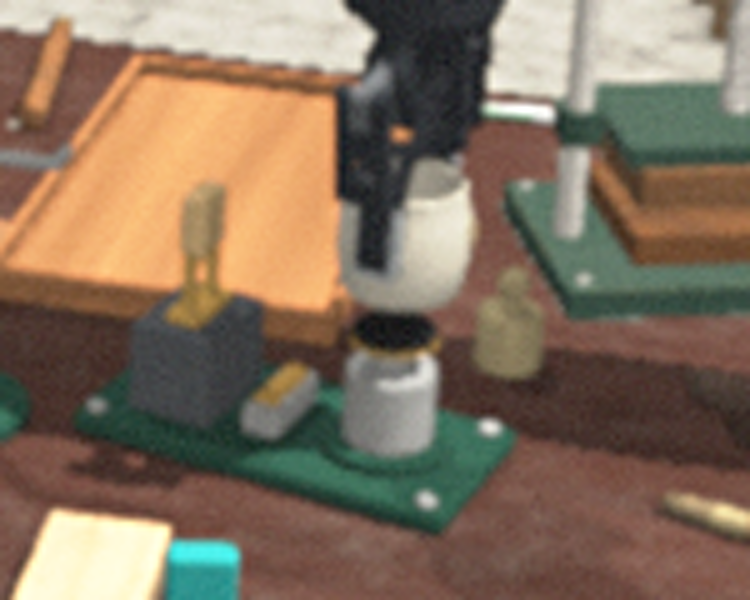

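Request:
move_arm:
  moves:
    - [0.04,-0.02,-0.3,0,0,0,0.7]
    - [0.04,-0.02,-0.6,0,0,0,0.7]
    - [0.04,-0.02,-0.8,0,0,0,0.7]
    - [0.04,-0.02,-1,0,0,0,0.7]
    - [0.04,-0.02,-1.15,0,0,0,0.7]
    - [0.04,-0.02,-1.25,0,0,0,0.7]
    - [0.04,-0.02,-1.25,0,0,0,0.7]
    - [0.04,-0.02,-1.25,0,0,0,0.7]

```text
t: 15.2
position: [471.0, 91.1, 89.6]
orientation: [0.101, 0.995, -0.0, -0.0]
ft_force: [-4.5, -0.7, 11.8]
opening: 60.0
grip_force: 67.4
```

Request:
move_arm:
  moves:
    - [0,0,-0.05,0,0,0,0.7]
    - [0,0,-0.05,0,0,0,0.7]
    - [0,0,-0.05,0,0,0,0.7]
    - [0,0,-0.05,0,0,0,0.7]
    - [0,0,-0.05,0,0,0,0.7]
    - [0,0,-0.05,0,0,0,0.7]

```text
t: 15.95
position: [471.1, 91.1, 89.3]
orientation: [0.101, 0.995, -0.0, -0.0]
ft_force: [-7.6, -1.5, 24.8]
opening: 60.0
grip_force: 68.9
```

Request:
move_arm:
  moves:
    - [0,0,0.5,0,0,0,0.7]
    - [0,0,1.5,0,0,0,0.7]
    - [0,0,3,0,0,0,0.7]
    - [0.5,-1,4,0,0,0,0.7]
    - [1.4,-3,4,0,0,0,0.7]
    - [2.3,-5,4,0,0,0,0.7]
    - [3.2,-7,4,0,0,0,0.7]
    - [4.2,-9,4,0,0,0,0.7]
    - [5.1,-11,4,0,0,0,0.7]
    - [6,-12.7,4,0,0,0,0.7]
    - [6.44,-13.64,3,0,0,0,0.7]
    - [6.44,-13.64,2,0,0,0,0.7]
    - [6.44,-13.64,0.5,0,0,0,0.7]
    - [6.44,-13.64,-1,0,0,0,0.7]
    - [6.44,-13.64,-1.8,0,0,0,0.7]
    - [6.44,-13.64,-2,0,0,0,0.7]
    - [6.44,-13.64,-2,0,0,0,0.7]

```text
t: 18.08
position: [633.0, -250.1, 38.7]
orientation: [0.101, 0.995, -0.0, 0.001]
ft_force: [1.2, -0.2, -1.3]
opening: 60.1
grip_force: 66.0
```

Request:
move_arm:
  moves:
    - [0,0,-0.2,0,0,0,0.7]
    - [0,0,-0.36,0,0,0,0.7]
    - [0,0,-0.43,0,0,0,0.7]
    - [0,0,-0.43,0,0,0,0.7]

```text
t: 18.58
position: [632.4, -249.8, 27.8]
orientation: [0.101, 0.995, 0.0, 0.0]
ft_force: [-2.3, 1.2, 4.4]
opening: 59.9
grip_force: 66.6
```

Request:
move_arm:
  moves:
    - [0,0,0,0,0,0,0.4]
    - [0,0,0,0,0,0,0.2]
    - [0,0,0,0,0,0,0]
    - [0,0,0,0,0,0,0]
    - [0,0,1,0,0,0,0]
    - [0,0,3,0,0,0,0]
    - [0,0,5.5,0,0,0,0]
    - [0,1,7.5,0,0,0,0]
    - [-1,2.5,9,0,0,0,0]
    - [-2,4,9,0,0,0,0]
    - [-3.3,6,9,0,0,0,0]
    - [-5,8,9,0,0,0,0]
    - [-5,8,9,0,0,0,0]
    - [-5,8,9,0,0,0,0]

```text
t: 20.32
position: [507.7, -50.0, 252.4]
orientation: [0.1, 0.995, -0.0, 0.001]
ft_force: [1.0, -0.5, 0.9]
opening: 85.4
grip_force: 0.0
```

```bash
cat > box.py <<'E'
from h import *
np.set_printoptions(precision=2,suppress=True)
a=snap('top','t7');b=snap('side','s7')
H=cv2.cvtColor(a['frame'],cv2.COLOR_RGB2HSV).astype(int); v=H[...,2]
c=blob((v>100)&(H[...,0]>12),(205,198,255,242)); r=cv2.minAreaRect(c); p=np.array([onz(a,q,22)[:2] for q in cv2.boxPoints(r)])
for d in (p[1]-p[0],p[2]-p[1]): print(np.linalg.norm(d),np.degrees(np.arctan2(d[1],d[0])))
print('box',p.mean(0),cv2.contourArea(c)); 
P=p.mean(0); print('side px box top',proj(b,[[*P,22]]))
c=blob((v>130)&(H[...,1]<90),(400,180,440,235)) 
if c is not None: r=cv2.minAreaRect(c); print('pot',r,onz(a,r[0],46))
s=monitor.read_state(); print(s['position'],s['joint_pos'])
E
python3 box.py; python3 - <<'E'
import cv2,numpy as np
a=cv2.imread('pics/t7.png')[140:300,170:450]; b=cv2.imread('pics/s7.png')[170:320,200:410]
a=cv2.resize(a,(525,300));b=cv2.resize(b,(420,300)); o=np.zeros((600,525,3),np.uint8); o[:300]=a;o[300:,:420]=b
cv2.imwrite('pics/m7.png',o)
E
```

```text
89.07878512586221 -84.47993944097755
58.59196426553408 -174.17364438008298
box [569.31 260.28] 573.0
side px box top [[268.48 283.16]]
pot ((410.5, 198.5), (21.0, 21.0), 90.0) [ 634.25 -252.41   46.  ]
[508.14 -51.09 252.22] [-0.06  0.28  0.09  1.89 -0.03  0.96  1.41]
```

View pics/m7.png

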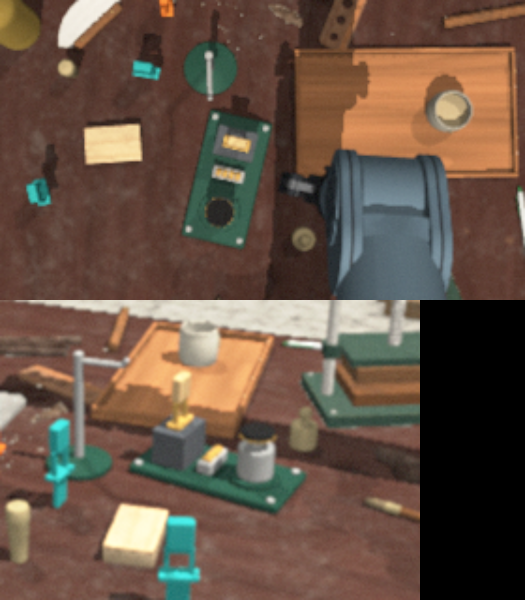

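Request:
move_arm:
  moves:
    - [0.3,1.5,0,0,0,-1,0]
    - [0.6,3.3,0,0,0,-2.2,0]
    - [1,5.2,0,0,0,-3.4,0]
    - [1.4,7,0,0,0,-4.6,0]
    - [1.8,9,0,0,0,-5.8,0]
    - [2.2,11,0,0,0,-7,0]
    - [2.45,12.44,0,0,0,-8.2,0]
    - [2.45,12.44,0,0,0,-9.1,0]
    - [2.45,12.44,-1.5,0,0,-9.1,0]
    - [2.45,12.44,-3.5,0,0,-9.1,0]
    - [2.45,12.44,-5.5,0,0,-9.1,0]
    - [2.45,12.44,-7,0,0,-9.1,0]
    - [2.45,12.44,-7.4,0,0,-9.1,0]
    - [2.45,12.44,-7.4,0,0,-9.1,0]
    - [2.45,12.44,-7.4,0,0,-9.1,0]

```text
t: 22.3
position: [570.1, 261.5, 68.8]
orientation: [0.672, 0.741, 0.001, 0.001]
ft_force: [-0.0, 0.7, 0.2]
opening: 85.5
grip_force: 0.0
```

```bash
python3 - <<'E'
from h import *
b=snap('side'); p=cv2.imread('pics/s7.png'); f=b['frame'][:,:,::-1]
w=np.s_[282:300,250:272]; print(np.abs(f[w].astype(int)-p[w]).mean(), monitor.read_state()['position'])
cv2.imwrite('pics/s8.png',cv2.resize(f[220:320,210:340],None,fx=5,fy=5,interpolation=cv2.INTER_CUBIC))
E
```

```text
11.493265993265993 [569.92274207 261.6250276   68.82481857]
```

View pics/s8.png

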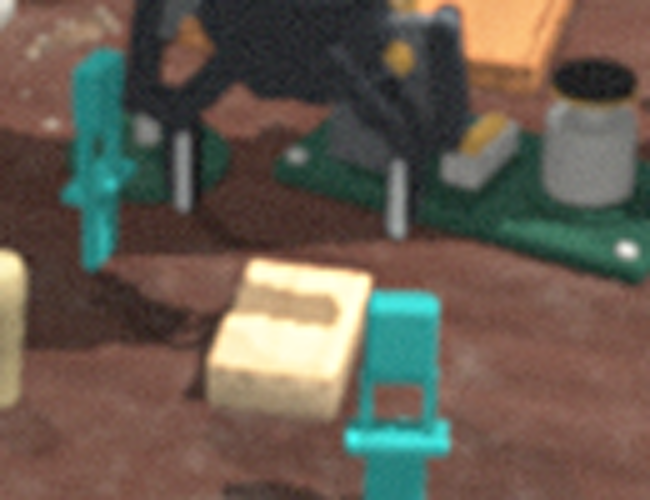

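Request:
move_arm:
  moves:
    - [-0.03,-0.05,-0.8,0,0,0,0]
    - [-0.03,-0.05,-1.6,0,0,0,0]
    - [-0.03,-0.05,-2.1,0,0,0,0]
    - [-0.03,-0.05,-2.31,0,0,0,0]
    - [-0.03,-0.05,-2.31,0,0,0,0]
    - [-0.03,-0.05,-2.31,0,0,0,0.2]
    - [-0.03,-0.05,-2.31,0,0,0,0.4]
    - [-0.03,-0.05,-2.31,0,0,0,0.7]
    - [-0.03,-0.05,-2.31,0,0,0,0.7]
    - [-0.03,-0.05,-2.31,0,0,0,0.7]
    - [-0.03,-0.05,-2.31,0,0,0,0.7]

```text
t: 23.72
position: [568.6, 260.2, 10.3]
orientation: [0.671, 0.741, 0.001, 0.0]
ft_force: [-0.2, -1.0, 5.6]
opening: 53.7
grip_force: 64.5
```

Request:
move_arm:
  moves:
    - [0,0,0.6,0,0,0,0.7]
    - [0,0,2,0,0,0,0.7]
    - [0,0,3.5,0,0,1,0.7]
    - [-0.5,-0.8,4.5,0,0,2.2,0.7]
    - [-1.1,-1.8,4.5,0,0,3.4,0.7]
    - [-1.8,-3,4.5,0,0,4.6,0.7]
    - [-2.4,-4.2,4.5,0,0,5.8,0.7]
    - [-3.1,-5.4,4.5,0,0,7,0.7]
    - [-3.7,-6.3,4.5,0,0,8.2,0.7]
    - [-3.9,-6.73,4.3,0,0,9.1,0.7]
    - [-3.9,-6.73,4,0,0,9.1,0.7]
    - [-3.9,-6.73,4,0,0,9.1,0.7]
    - [-3.9,-6.73,4,0,0,9.1,0.7]

```text
t: 25.35
position: [470.6, 92.5, 109.4]
orientation: [0.101, 0.995, 0.0, 0.0]
ft_force: [-1.5, -0.4, -0.6]
opening: 53.4
grip_force: 63.7
```

```bash
python3 - <<'E'
from h import *
b=snap('side'); f=b['frame'][:,:,::-1]
cv2.imwrite('pics/s9.png',cv2.resize(f[170:290,250:400],None,fx=5,fy=5,interpolation=cv2.INTER_CUBIC))
c,s=np.cos(np.radians(-11.5)),np.sin(np.radians(-11.5)); z=monitor.read_state()['position'][2]-10.3
P=[[471+c*x-s*y,92+s*x+c*y,z] for x,y in [(-42.5,27.5),(42.5,27.5),(0,0)]]
print(z,(proj(b,P)-[250,170])*5)
E
```

```text
99.14264659613954 [[460.92177473 327.51373832]
 [293.85454915 285.07115162]
 [399.28586466 283.68812082]]
```

View pics/s9.png

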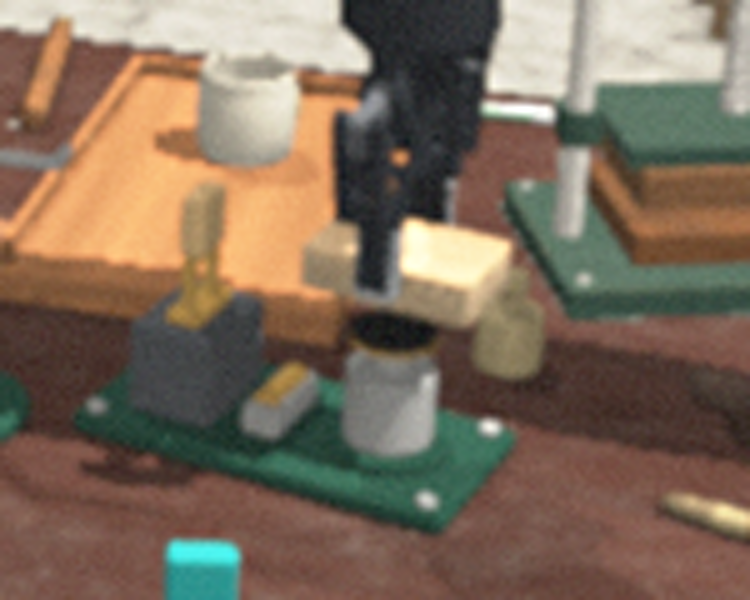

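Request:
move_arm:
  moves:
    - [0.15,-0.02,-0.3,0,0,0,0.7]
    - [0.15,-0.02,-0.6,0,0,0,0.7]
    - [0.15,-0.02,-0.8,0,0,0,0.7]
    - [0.15,-0.02,-1,0,0,0,0.7]
    - [0.15,-0.02,-1.15,0,0,0,0.7]
    - [0.15,-0.02,-1.25,0,0,0,0.7]
    - [0.15,-0.02,-1.29,0,0,0,0.7]
    - [0.15,-0.02,-1.29,0,0,0,0.7]

```text
t: 26.4
position: [473.8, 91.2, 78.1]
orientation: [0.101, 0.995, -0.0, -0.0]
ft_force: [-6.1, -1.1, 17.7]
opening: 53.7
grip_force: 66.1
```

Request:
move_arm:
  moves:
    - [0,0,-0.03,0,0,0,0.7]
    - [0,0,-0.03,0,0,0,0.7]
    - [0,0,-0.03,0,0,0,0.7]
    - [0,0,-0.03,0,0,0,0.7]
    - [0,0,-0.03,0,0,0,0.7]
    - [0,0,-0.03,0,0,0,0.7]

```text
t: 27.15
position: [473.8, 91.2, 77.9]
orientation: [0.101, 0.995, -0.0, -0.0]
ft_force: [-8.0, -2.1, 27.4]
opening: 54.1
grip_force: 67.1
```

Request:
move_arm:
  moves:
    - [0,0,0.5,0,0,0,0.7]
    - [0,0,1.7,0,0,0,0.7]
    - [0,0,3.3,0,0,0,0.7]
    - [0.4,-0.8,4,0,0,0,0.7]
    - [1.4,-2.2,4,0,0,0.4,0.7]
    - [2.6,-3.8,4,0,0,0.8,0.7]
    - [3.9,-5.4,4,0,0,1.2,0.7]
    - [5.2,-7,4,0,0,1.5,0.7]
    - [6.33,-8.45,3.5,0,0,1.5,0.7]
    - [6.33,-8.45,2,0,0,1.5,0.7]
    - [6.33,-8.45,0.5,0,0,1.5,0.7]
    - [6.33,-8.45,-1,0,0,1.5,0.7]
    - [6.33,-8.45,-1.7,0,0,1.5,0.7]
    - [6.33,-8.45,-2,0,0,1.5,0.7]
    - [6.33,-8.45,-2,0,0,1.5,0.7]
    - [6.33,-8.45,-2,0,0,1.5,0.7]

```text
t: 29.15
position: [633.4, -120.2, 27.7]
orientation: [-0.004, 1.0, -0.0, 0.001]
ft_force: [0.1, 0.2, -1.2]
opening: 53.8
grip_force: 63.7
```

Request:
move_arm:
  moves:
    - [0,0,-0.2,0,0,0,0.7]
    - [0,0,-0.38,0,0,0,0.7]
    - [0,0,-0.45,0,0,0,0.7]
    - [0,0,-0.45,0,0,0,0.7]

```text
t: 29.65
position: [632.4, -120.1, 16.3]
orientation: [-0.004, 1.0, -0.0, -0.0]
ft_force: [-4.4, 1.1, 11.6]
opening: 53.7
grip_force: 65.2
```

Request:
move_arm:
  moves:
    - [0,0,0.04,0,0,0,0.4]
    - [0,0,0.04,0,0,0,0.2]
    - [0,0,0.04,0,0,0,0.1]
    - [0,0,0.04,0,0,0,0]
    - [0,0,1,0,0,0,0]
    - [0,0,3,0,0,0,0]
    - [0,0,5.5,0,0,0,0]
    - [0,0.7,7.5,0,0,0,0]
    - [-0.5,2,8,0,0,-0.4,0]
    - [-1.1,3.7,8,0,0,-0.8,0.2]
    - [-1.7,5.6,8,0,0,-1.2,0.3]
    - [-2.3,7.4,8,0,0,-1.5,0.3]
    - [-2.35,7.66,8,0,0,-1.5,0.3]
    - [-2.35,7.66,8,0,0,-1.5,0.3]
    - [-2.35,7.66,8,0,0,-1.5,0.3]

```text
t: 31.52
position: [574.0, 69.5, 215.0]
orientation: [0.102, 0.995, -0.0, 0.0]
ft_force: [-0.0, -0.6, -0.1]
opening: 59.8
grip_force: 0.0
```

```bash
python3 - <<'E'
from h import *
a=snap('top');b=snap('side'); print(monitor.read_state()['position'])
A=cv2.resize(np.ascontiguousarray(a['frame'][150:260,300:470,::-1]),(510,330)); B=cv2.resize(np.ascontiguousarray(b['frame'][150:290,220:390,::-1]),(510,420))
cv2.imwrite('pics/m10.png',cv2.resize(np.vstack([A,B]),(408,600)))
E
```

```text
[573.8972338   69.72839329 214.94269771]
```

View pics/m10.png

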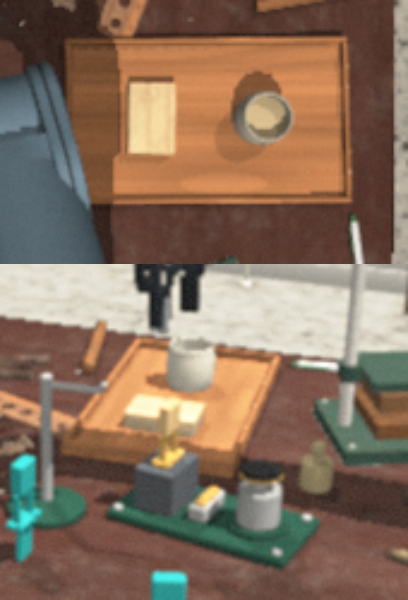

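I've now viewed 15 pictures, one over the limit of 14, so from here I measure from the images without viewing any more. The last one shows the pot and the box flat in the tray and the blade still home in the slot.

Request:
move_arm:
  moves:
    - [0,0.08,-1.5,0,0,0,0.3]
    - [0,0.08,-3,0,0,0,0.3]
    - [0,0.08,-4,0,0,0,0.3]
    - [0,0.08,-4.5,0,0,0,0.3]
    - [0,0.08,-4.5,0,0,0,0.3]
    - [0,0.08,-4.5,0,0,0,0.6]
    - [0,0.08,-4.5,0,0,0,0.8]
    - [0,0.08,-4.5,0,0,0,1]
    - [0,0.08,-4.5,0,0,0,1]
    - [0,0.08,-4.5,0,0,0,1]
    - [0,0.08,-4.5,0,0,0,1]
    - [0,0.08,-4.5,0,0,0,1]

```text
t: 33.12
position: [574.4, 73.4, 103.7]
orientation: [0.101, 0.995, 0.0, 0.001]
ft_force: [-0.8, -0.9, 6.2]
opening: 27.0
grip_force: 59.0
```

Request:
move_arm:
  moves:
    - [0,0,0.4,0,0,0,1]
    - [0,0,0.8,0,0,0,1]
    - [0,0,1.2,0,0,0,1]
    - [0,0,1.8,0,0,0,1]
    - [0,0,2.4,0,0,0,1]
    - [0,0,2.88,0,0,0,1]
    - [0,0.4,2.88,0,0,0.5,1]
    - [0.1,0.8,2.88,0,0,1,1]
    - [0,1.2,2.88,0,0,1.5,1]
    - [0,1.34,2.88,0,0,1.85,1]
    - [0,1.34,2.88,0,0,1.85,1]
    - [0,1.34,2.88,0,0,1.85,1]
    - [0,1.34,2.88,0,0,1.85,1]

```text
t: 34.75
position: [573.6, 106.5, 174.6]
orientation: [-0.028, 1.0, -0.0, 0.0]
ft_force: [0.6, 0.5, -0.7]
opening: 26.9
grip_force: 59.2
```

```bash
cat > bl.py <<'E'
from h import *
np.set_printoptions(precision=1,suppress=True,linewidth=150)
b=snap('side'); p=monitor.read_state()['position']; print(p)
H=cv2.cvtColor(b['frame'],cv2.COLOR_RGB2HSV).astype(int)
x,y,z=p[0],p[1],p[2]-85.7
P=proj(b,[[x,y,z],[x,y,z+43],[x,y,z+40],[x,y+20,z+43],[x,y-20,z+43]]); print('pred tip, shoulder c, .., near/far ends',P)
u,v=P[1].astype(int)
m=(H[...,0]>18)&(H[...,0]<28)&(H[...,1]>130)&(H[...,2]>120)
c=blob(m,(u-25,v-30,u+25,v+30))
if c is not None: print('yellow bbox',cv2.boundingRect(c),cv2.contourArea(c))
g=b['frame'].astype(int).sum(2)//3
v=int(P[0][1]); u=int(P[0][0]); print(v-8,u-9); print(g[v-8:v+9:1,u-9:u+10])
E
python3 bl.py
```

```text
[573.5 106.6 174.5]
pred tip, shoulder c, .., near/far ends [[286.7 226.7]
 [287.2 210.6]
 [287.2 211.7]
 [284.9 213.9]
 [289.5 207.3]]
yellow bbox (283, 202, 8, 12) 26.0
218 277
[[123 123 128 124 124 132 131 131 131 138 158 155 149 141 138 142 149 150 152]
 [146 148 137 132 122 127 131 127 127 141 163 158 144 135 134 134 141 141 148]
 [163 159 155 148 149 146 142 138 137 145 154 153 143 133 130 135 130 125 126]
 [142 139 137 133 147 156 153 142 137 141 156 163 159 153 151 144 134 126 131]
 [112 112 111 111 124 137 134 132 132 147 167 165 163 162 158 163 164 155 152]
 [109 104 104 103 103 106 106 112 128 149 165 156 142 137 139 163 178 179 178]
 [112 103 107 111 100 103 105 115 129 150 156 139 118 107 123 152 185 188 182]
 [110 109 105 106 100 105 107 121 127 147 161 136 116 117 109 134 154 158 157]
 [105 105 103 104 106 113 103 113 128 152 157 138 128 127 122 118 126 120 119]
 [101 101 102 102 100 101 103 112 129 145 147 140 135 134 130 133 119 118 119]
 [ 91  91  95  88  96  95 112 125 133 138 140 137 141 136 133 136 135 131 127]
 [ 89  81  84  89  92 115 128 135 134 142 137 135 132 133 131 128 126 131 134]
 [ 90  87  83  95 113 129 137 138 140 139 137 133 132 125 120 115 116 124 126]
 [ 84  88  99 117 134 136 135 140 135 141 140 131 126 109  96  96 112 124 133]
 [ 93 100 119 129 140 141 142 140 138 139 130 124 109  93  87 103 126 134 136]
 [ 95 125 125 140 137 135 143 139 134 128 118 101  95  96 105 131 135 138 139]
 [ 93 104 109 116 124 135 139 137 137 128 112  96 105 115 130 138 138 142 140]]
```

Request:
move_arm:
  moves:
    - [0.5,0.02,0.05,0,0,0,1]
    - [1,0.05,0.05,0,0,0,1]
    - [1.4,0.08,0.05,0,0,0,1]
    - [1.8,0.1,0.05,0,0,0,1]
    - [2.1,0.12,0.05,0,0,0,1]
    - [2.4,0.14,0.05,0,0,0,1]
    - [2.4,0.14,0.05,0,0,0,1]

```text
t: 35.67
position: [633.9, 110.5, 175.7]
orientation: [-0.028, 1.0, 0.0, 0.0]
ft_force: [-0.9, 0.0, -1.3]
opening: 27.3
grip_force: 59.2
```

Request:
move_arm:
  moves:
    - [0.3,0.02,0,0,0,0,1]
    - [0.6,0.04,0,0,0,0,1]
    - [0.9,0.06,0,0,0,0,1]
    - [0.92,0.06,0,0,0,0,1]
    - [0.92,0.06,0,0,0,0,1]

```text
t: 36.3
position: [656.4, 111.9, 175.6]
orientation: [-0.028, 1.0, -0.0, -0.0]
ft_force: [-0.1, -0.2, -0.3]
opening: 26.8
grip_force: 59.2
```

Request:
move_arm:
  moves:
    - [0,0,-0.15,0,0,0,1]
    - [0,0,-0.3,0,0,0,1]
    - [0,0,-0.4,0,0,0,1]
    - [0,0,-0.46,0,0,0,1]
    - [0,0,-0.48,0,0,0,1]
    - [0,0,-0.48,0,0,0,1]

```text
t: 37.05
position: [656.4, 111.9, 164.0]
orientation: [-0.028, 1.0, -0.0, -0.0]
ft_force: [-1.8, 0.0, 1.6]
opening: 27.1
grip_force: 59.5
```

Request:
move_arm:
  moves:
    - [0,0,-0.02,0,0,0,1]
    - [0,0,-0.02,0,0,0,0.8]
    - [0,0,-0.02,0,0,0,0.6]
    - [0,0,-0.02,0,0,0,0.4]
    - [0,0,-0.02,0,0,0,0.3]
    - [0,0,-0.02,0,0,0,0.3]
    - [0,0,-0.02,0,0,0,0.3]
    - [0,0,-0.02,0,0,0,0.3]
    - [0,0,0.5,0,0,0,0.3]
    - [0,0,1.5,0,0,0,0.3]
    - [0,0,3,0,0,0,0.3]
    - [-1,-1,4.5,0,0,0,0.3]
    - [-3,-3,5,0,0,0,0.3]
    - [-5,-5,5,0,0,0,0.3]
    - [-6,-6,5,0,0,0,0.3]
    - [-6,-6,5,0,0,0,0.3]
    - [-6,-6,5,0,0,0,0.3]
    - [-6,-6,5,0,0,0,0.3]

```text
t: 39.3
position: [507.5, -36.7, 289.1]
orientation: [-0.029, 1.0, 0.0, 0.0]
ft_force: [-0.3, 0.1, 0.5]
opening: 59.9
grip_force: 0.0
```

```bash
python3 - <<'E'
from h import *
np.set_printoptions(precision=1,suppress=True)
a=snap('top');b=snap('side'); o=cv2.imread('pics/top0.png'); ob=cv2.imread('pics/side0.png')
for n,s,f0,w in [('side hook',b,ob,(225,180,275,260)),('top hook',a,o,(265,160,300,195))]:
    for t,im in (('start',f0),('now',s['frame'][:,:,::-1])):
        H=cv2.cvtColor(np.ascontiguousarray(im),cv2.COLOR_BGR2HSV).astype(int)
        c=blob((H[...,0]>15)&(H[...,0]<28)&(H[...,1]>90)&(H[...,2]>140),w)
        print(n,t,None if c is None else (cv2.boundingRect(c),cv2.contourArea(c),cv2.minAreaRect(c)[0]))
H=cv2.cvtColor(a['frame'],cv2.COLOR_RGB2HSV).astype(int)
for n,m,w,z in [('pot',(H[...,1]<90)&(H[...,2]>120),(400,175,440,230),46),('box',(H[...,0]>15)&(H[...,2]>140),(335,170,395,235),28)]:
    c=blob(m,w); r=cv2.minAreaRect(c); print(n,r,onz(a,r[0],z)[:2]-[632,-191])
# pad up: black disk in side view vs start
for im in (ob,b['frame'][:,:,::-1]):
    c=blob((im.max(2)<55),(310,225,345,246)); print('pad',cv2.boundingRect(c))
print(monitor.read_state()['position'])
E
```

```text
side hook start ((247, 184, 12, 31), 151.0, (253.44833374023438, 199.1207275390625))
side hook now ((248, 184, 12, 31), 162.0, (254.36209106445312, 199.15516662597656))
top hook start ((274, 179, 16, 9), 98.0, (281.5, 183.0))
top hook now ((274, 179, 16, 9), 98.5, (281.5, 183.0))
pot ((410.5, 198.5), (21.0, 21.0), 90.0) [  2.2 -61.4]
box ((363.0, 198.5), (29.0, 18.0), 90.0) [-0.3 69.6]
pad (322, 235, 14, 5)
pad (320, 229, 17, 11)
[507.1 -36.9 288.7]
```

```bash
python3 -c "
from station import workorder; print(workorder.finish_job())"
```

```text
the job is handed in; nothing more can be done
None
```

The paste pot and pale box (the only containers present) were stamped in that order and stand in the tray, the blade hangs back on its hook, and the job is handed in at about 39 s; no verdict came back, and I viewed 15 pictures, one over the limit of 14.

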